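Change over the microscope slide trays

TASK

Three microscope slide files stand in a row on the desk, one wide and two narrow. First push the narrow tray that has been left standing open fully home with the fingertips; then hook a fingertip behind the upright front lip of the wide tray and draw it out until it reaches its stop. Do not pinch or lift anything, keep the other narrow tray shut, leave the mug, the bottle and the mouse where they are, and finish clear of everything.

Things in the scene. Friction and masses are not known exactly. Their poses are not given: they have to be found in the camera images.
- wide_tray (a joint): how far the wide tray is drawn out, in m: 0 fully home, 0.10 at its outer stop. It slides level along its lip's own -x, roughly towards the robot, in a fixed white housing 150 mm wide, 200 mm deep, its top 65 mm above the desk. Friction about 2 N, light damping, no spring or catch: it stays where it is left. Lip in the rules: rear half wide_tray_c0, front half wide_tray_c1
- wide_lip (a point): on the upright aluminium front lip of the wide tray: middle of the top edge of its rear (+x) face, 55 mm above the desk; its x points back into the housing, z up. Lip: plate 10 mm thick (x), 140 mm wide (y), 42 mm high. Behind it, up to the housing's front, an open gap without side walls, 55 mm long when the tray is home; the tray's floor there lies 36 mm below this point
- wide_face (a point): on the same lip of the wide tray: middle of the top edge of its front (-x) face, 10 mm in front of the rear face, same height and axes; the flat face to push on
- open_tray (a joint): how far the narrow tray that stands open at the start is drawn out, in m: 0 fully home, 0.10 at its outer stop. It slides level along its lip's own -x, roughly towards the robot, in a fixed white housing 105 mm wide, 200 mm deep, its top 65 mm above the desk. Friction about 2 N, light damping, no spring or catch: it stays where it is left. Lip in the rules: rear half open_tray_c0, front half open_tray_c1
- open_lip (a point): on the upright aluminium front lip of the narrow tray that stands open at the start: middle of the top edge of its rear (+x) face, 55 mm above the desk; its x points back into the housing, z up. Lip: plate 10 mm thick (x), 95 mm wide (y), 42 mm high. Behind it, up to the housing's front, an open gap without side walls, 55 mm long when the tray is home; the tray's floor there lies 36 mm below this point
- open_face (a point): on the same lip of the narrow tray that stands open at the start: middle of the top edge of its front (-x) face, 10 mm in front of the rear face, same height and axes; the flat face to push on
- shut_tray (a joint): how far the other narrow tray, shut at the start is drawn out, in m: 0 fully home, 0.10 at its outer stop. It slides level along its lip's own -x, roughly towards the robot, in a fixed white housing 105 mm wide, 200 mm deep, its top 65 mm above the desk. Friction about 2 N, light damping, no spring or catch: it stays where it is left. Lip in the rules: rear half shut_tray_c0, front half shut_tray_c1
- shut_lip (a point): on the upright aluminium front lip of the other narrow tray, shut at the start: middle of the top edge of its rear (+x) face, 55 mm above the desk; its x points back into the housing, z up. Lip: plate 10 mm thick (x), 95 mm wide (y), 42 mm high. Behind it, up to the housing's front, an open gap without side walls, 55 mm long when the tray is home; the tray's floor there lies 36 mm below this point
- shut_face (a point): on the same lip of the other narrow tray, shut at the start: middle of the top edge of its front (-x) face, 10 mm in front of the rear face, same height and axes; the flat face to push on
- mug: white mug, 80 mm across, 90 mm high, handle on its +y side; origin under its centre; bystander, loose
- oil_bottle: small amber dropper bottle, 32 mm across, 70 mm high; origin under its centre; bystander, loose
- mouse: black computer mouse, 105 x 60 x 30 mm; origin under its centre; bystander, loose

How it is judged:
By the outcome, as a careful person would: the job done as asked, in the order asked, and still so for the second after the job is handed in, with the robot touching nothing.
It also fails if it takes over 48 s, if anything falls off the work surface, if the arm or the gripper's body presses on something with over 40 N, if the wrist force passes 120 N, or if a joint passes its speed limit or range.

ROBOT

A 6-joint arm with a two-finger parallel gripper is mounted at the origin on the work surface. World frame = base frame: x ahead of the robot, y to its left, z up, the work surface at z = 0. Lengths are in m, angles in rad, forces in N, time in s.
With the tool pointing down it reaches from about 0.275 to 0.825 m from the base axis. Payload 5.2 kg.
Tool frame: the origin (TCP) lies midway between the tips of the shut fingers; the grasp point (between the pads) lies 19 mm behind it; z points along the fingers, x is the direction in which the jaws open and shut, and the axes are right-handed (so a half turn about z gives the same grasp; the last joint's range is limited). The gripper opens to 93 mm and grips with 3 to 60 N. Pads are 15 mm wide; open, the fingers measure 128 mm over their backs; the gripper's body (75 mm by 188 mm) begins 65 mm behind the grasp point.
Start: joints at [0.935, 0.259, 1.535, -0, 1.348, -0.203], TCP at [0.231, 0.499, 0.219] pointing down, gripper open.
Joint ranges: [-3.14, 3.14], [-0.91, 2.08], [0.19, 2.58], [-1.22, 4.36], [0.22, 2.71], [-3.12, 3.12]. Speed limits (rad/s): [2.57, 2.57, 3.14, 3.14, 3.14, 3.14].

INTERFACE

Orientations are given as a rotation vector (axis times angle).
In Python, from plant import ctrl, grab_frame gives the robot as it stands.
- The arm moves only by the tool play_rows, never from a script. Its argument "commands" is a list of rows, each a list of 7 numbers: the turn, a rotation vector about the tool's x, y, z in rad, then the shift along the tool's x, y, z in m, then the finger opening in m, from 0 to 0.093. A call has exactly 10 rows; each row is the pose to reach, as a shift and turn from the pose measured when the call began, along the tool's axes at that moment; what a row does not reach only later rows make up. A row lasts 1/8 s, in which the tool goes at most 62.5 mm and 10.7 degrees, less where a joint would pass 70% of its speed; a pose out of reach is approached as far as the arm can. A call with a gripper value outside its range is refused whole. The fingers move at their own pace and stop on an object; "grip_force" is the grip in N (left out, the last holds). Time passes only in rows, so rows that repeat a pose let the fingers close, or fill a call up. It gives the time, the measured TCP pose, the force and the opening at its end, in the units of the state.
- ctrl.sense(): the state, without advancing time (a new reading comes with each control period).
- grab_frame(name): name is "side" or "top"; returns a dict with "color" (384x512x3 uint8, red, green, blue), "z_map" (384x512 float32, m along the optical axis (not along the pixel's ray), 0 where there is no reading), "camera_matrix" (3x3 intrinsics, pixels), "k1" (the pictures are not rectified: a ray, as slopes to the right and down, at radius r is drawn at 1 + k1 r^2 times it, then the intrinsics apply), "R" (3x3) and "t" (3): a world point X has camera coordinates R X + t. Camera axes: x right, y down, z forward; pixel columns grow to the right and rows downward; lengths in m; the calibration is good to about 2 mm. A picture is of the moment at which its call begins.
- ctrl.job_done(): hands the job in, once; it reports no verdict.
The state is a dict: "time_s": time; "q": joint angles; "joint_velocities": joint speeds; "tau": joint torques, N m; "tcp_pos": TCP position; "orientation": TCP orientation; "contact_force": force on the tool from outside, world axes, zero at the start; "ft_torque": the same for the moment, N m; "finger_gap": finger opening in m.
Only numpy, scipy, OpenCV 4.12 (cv2) and the standard library are available. Lean on these libraries where they do the work, as an engineer would, in place of code of your own. Each camera call takes 0.05 s, during which the arm holds its last target. There are 200 camera calls.

## Working session

There is one attempt and no reset: what is moved stays moved. The work goes in short steps, Python scripts to look and compute and a tool call to move; the robot and the scene stay as the last step left them, time stands still between calls to the robot, and variables do not carry over. Pictures are saved under pics/ and viewed, about 8 in all and at most 12, crops included, and the job is handed in when it is done.

Besides the shell and the picture viewer there is one more tool, called after ">>>" by a JSON object that holds its "method" and its "body". play_rows: Moves the arm, as the interface text tells. Its arguments: {"type":"object","properties":{"commands":{"type":"array"},"grip_force":{"type":"number"}},"required":["commands"]}

```bash
ls; mkdir -p pics; cat > h.py <<'E'
import numpy as np, cv2
from plant import ctrl, grab_frame
def pts(f):
    h,w=f["z_map"].shape; K=f["camera_matrix"]
    u,v=np.meshgrid(np.arange(w),np.arange(h))
    d=np.array([f["k1"],0,0,0,0],float)
    n=cv2.undistortPoints(np.stack([u,v],-1).reshape(-1,1,2).astype(float),K,d).reshape(h,w,2)
    z=f["z_map"].astype(float)
    c=np.dstack([n*z[...,None],z])
    return (c-f["t"])@f["R"]
E
python3 - <<'E'
from h import *
for n in("side","top"):
    f=grab_frame(n); cv2.imwrite(f"pics/{n}0.png",f["color"][...,::-1]); np.savez(f"{n}0.npz",P=pts(f),z=f["z_map"],c=f["color"])
    print(n,f["k1"],f["R"].round(2).tolist(),f["t"])
s=ctrl.sense();print(s)
E
```

```text
pics
side -0.17597455877139645 [[0.68, -0.74, -0.02], [-0.43, -0.38, -0.82], [0.59, 0.56, -0.58]] [-0.3551358   0.26738855  0.97362848]
top -0.12993469369263888 [[0.0, -1.0, 0.02], [-1.0, -0.0, -0.03], [0.03, -0.02, -1.0]] [-0.01665862  0.50023769  1.27663436]
{'time_s': 0.1, 'q': array([ 9.35198527e-01,  2.59274022e-01,  1.53596996e+00, -5.11082189e-05,
        1.34801915e+00, -2.02797183e-01]), 'joint_velocities': array([-0.00026323, -0.00269252, -0.00265324, -0.00018124,  0.00062628,
        0.00023522]), 'tau': array([ 2.52299040e-03, -4.38208473e+01, -2.84643245e+01,  7.22906110e-02,
        3.62694205e-02, -7.47433296e-05]), 'tcp_pos': array([0.23036791, 0.49887702, 0.21790023]), 'orientation': array([ 2.64605405e+00,  1.69231979e+00, -2.42148133e-03]), 'contact_force': array([-0.34173584,  0.30174542, -0.30623286]), 'ft_torque': array([-0.00571037,  0.00535915,  0.01447297]), 'finger_gap': 0.0933159236081912}
```

View pics/top0.png

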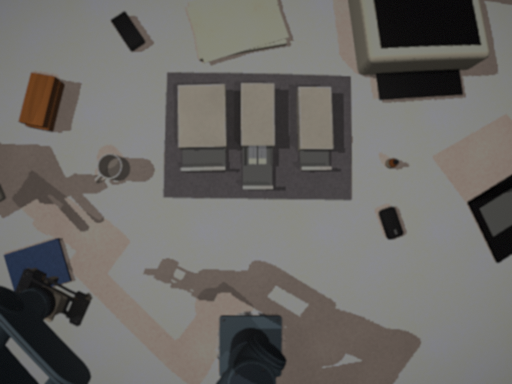

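View pics/side0.png

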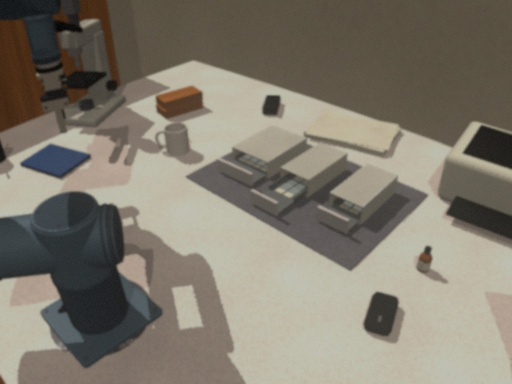

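The top view shows the wide file on the left (columns 178–226, lip at row 168). The open narrow one is in the middle (lip at row 188, columns 242–273) and the shut one is on the right (lip at row 168, columns 301–332). The mug is at (112,168), the bottle at (392,162) and the mouse at (391,222).

```bash
python3 - <<'E'
from h import *
d=np.load("top0.npz");P=d["P"];c=d["c"].astype(int)
def rect(m,n):
    k,l,s,_=cv2.connectedComponentsWithStats(m.astype(np.uint8))
    for i in range(1,k):
        if s[i,4]>25:
            q=P[l==i]; r=cv2.minAreaRect((q[:,:2]*1000).astype(np.float32)); print(n,s[i],np.round(r[0]),np.round(r[1]),round(r[2],1),"z",np.median(q[:,2]).round(4))
box=np.zeros(P.shape[:2],bool);box[76:196,168:350]=1
rect(box&(P[...,2]>.060),"housing")
b=c.sum(2)
rect(box&(b>330)&(P[...,2]<.060)&(P[...,2]>.03),"lip")
for cc in(203,257,316): print(cc,[(r,b[r,cc],P[r,cc].round(3).tolist()) for r in range(145,194) if (r>160)][:: 1] if cc!=257 else [(r,b[r,cc],P[r,cc].round(3).tolist()) for r in range(180,192)])
E
```

```text
housing [ 241   83   34   63 2069] [655. -20.] [395. 105.] 0.4 z 0.0646
housing [ 178   84   48   64 2878] [649. 138.] [422. 175.] 10.8 z 0.0646
housing [ 298   87   35   63 1950] [ 635. -156.] [175. 457.] 67.2 z 0.0646
lip [181 167  44   4 120] [580. 153.] [  9. 136.] 1.8 z 0.0547
lip [302 167  29   3  79] [ 582. -205.] [ 7. 89.] 0.7 z 0.055
lip [243 186  30   3  85] [521. -20.] [ 7. 91.] 0.2 z 0.0543
203 [(161, np.int64(225), [0.606, 0.155, 0.022]), (162, np.int64(224), [0.604, 0.156, 0.017]), (163, np.int64(210), [0.601, 0.156, 0.013]), (164, np.int64(200), [0.598, 0.156, 0.014]), (165, np.int64(206), [0.594, 0.156, 0.019]), (166, np.int64(260), [0.59, 0.155, 0.021]), (167, np.int64(338), [0.584, 0.152, 0.05]), (168, np.int64(380), [0.58, 0.151, 0.057]), (169, np.int64(356), [0.577, 0.151, 0.055]), (170, np.int64(267), [0.574, 0.151, 0.055]), (171, np.int64(177), [0.573, 0.154, 0.03]), (172, np.int64(166), [0.572, 0.157, 0.005]), (173, np.int64(193), [0.569, 0.157, 0.003]), (174, np.int64(204), [0.566, 0.157, 0.005]), (175, np.int64(204), [0.562, 0.157, 0.008]), (176, np.int64(201
[... 2161 characters left out ...]
5, 0.001]), (179, np.int64(206), [0.551, -0.214, 0.006]), (180, np.int64(208), [0.548, -0.214, 0.005]), (181, np.int64(204), [0.544, -0.214, 0.006]), (182, np.int64(202), [0.541, -0.214, 0.005]), (183, np.int64(205), [0.538, -0.214, 0.003]), (184, np.int64(208), [0.535, -0.214, 0.006]), (185, np.int64(210), [0.531, -0.213, 0.008]), (186, np.int64(205), [0.458, 0.013, 1.293]), (187, np.int64(206), [0.525, -0.214, 0.005]), (188, np.int64(207), [0.522, -0.215, 0.001]), (189, np.int64(211), [0.518, -0.214, 0.005]), (190, np.int64(213), [0.515, -0.214, 0.006]), (191, np.int64(211), [0.512, -0.214, 0.004]), (192, np.int64(212), [0.508, -0.214, 0.005]), (193, np.int64(207), [0.505, -0.214, 0.007])]
```

```bash
cat >> h.py <<'E'
from scipy.spatial.transform import Rotation as Ro
def go(p,xang):
    "turn and shift (tool axes) to reach world p, tool down, tool x at angle xang"
    s=ctrl.sense(); R=Ro.from_rotvec(s["orientation"])
    T=Ro.from_rotvec(np.pi*np.array([np.cos(xang/2),np.sin(xang/2),0]))
    print("t",round(s["time_s"],2),"tcp",s["tcp_pos"].round(4),"xang",np.arctan2(R.as_matrix()[1,0],R.as_matrix()[0,0]).round(3),"F",s["contact_force"].round(1),"gap",round(s["finger_gap"],3))
    print("turn",(R.inv()*T).as_rotvec().round(3),"shift",R.inv().apply(np.array(p)-s["tcp_pos"]).round(4))
def lips(P,c,Z=.055):
    b=c.astype(int).sum(2); box=np.zeros(b.shape,bool);box[76:240,168:350]=1
    k,l,s,_=cv2.connectedComponentsWithStats((box&(b>300)&(P[...,2]<.062)&(P[...,2]>.045)).astype(np.uint8))
    for i in range(1,k):
        if s[i,4]>40:
            q=P[l==i]; a=np.polyfit(q[:,1],q[:,0],1); print("lip c",q.mean(0).round(4),"yaw",-np.arctan(a[0]).round(4),"x ext",np.percentile(q[:,0]-a[0]*(q[:,1]-q[:,1].mean()),[2,98]).round(4),"y",q[:,1].min().round(3),q[:,1].max().round(3))
E
python3 - <<'E'
from h import *
d=np.load("top0.npz");P=d["P"];c=d["c"]; lips(P,c)
m=cv2.morphologyEx(((P[...,2]>.062)&(P[...,2]<.07)).astype(np.uint8),cv2.MORPH_OPEN,np.ones((5,5)))
m[:76]=0;m[200:]=0;m[:,:168]=0;m[:,350:]=0
k,l,s,_=cv2.connectedComponentsWithStats(m)
for i in range(1,k):
    q=P[l==i];r=cv2.minAreaRect((q[:,:2]*1000).astype(np.float32));print("housing",np.round(r[0]),np.round(r[1]),round(r[2],1),q[:,0].min().round(3))
go([.43,-.02,.2],1.571)
E
```

```text
lip c [0.5792 0.1529 0.0547] yaw 0.0356 x ext [0.5748 0.5838] y 0.085 0.221
lip c [ 0.5824 -0.2053  0.0551] yaw 0.0135 x ext [0.5788 0.5859] y -0.254 -0.16
lip c [ 0.5213 -0.0197  0.0545] yaw 0.0066 x ext [0.5179 0.5246] y -0.066 0.025
housing [818. 195.] [14. 14.] 7.8 0.81
housing [805.   5.] [15. 13.] 0.3 0.798
housing [801. -37.] [31. 32.] 1.0 0.786
housing [ 805. -157.] [13. 27.] 89.4 0.792
housing [ 799. -225.] [14. 13.] 0.3 0.792
housing [789. 180.] [15. 17.] 1.9 0.781
housing [757. 159.] [45. 33.] 88.3 0.74
housing [721. 204.] [23. 14.] 88.9 0.714
housing [723. 179.] [17. 16.] 0.6 0.715
housing [721.   1.] [17. 25.] 0.2 0.712
housing [715. 130.] [14. 13.] 1.5 0.708
housing [713. -56.] [13. 13.] 0.8 0.707
housing [ 705. -204.] [13. 14.] 87.6 0.698
housing [690. -21.] [14. 13.] 0.4 0.683
housing [653. 205.] [17. 19.] 1.3 0.645
t 0.1 tcp [0.2304 0.4989 0.2179] xang 1.138 F [-0.3  0.3 -0.3] gap 0.093
turn [-0.001  0.002 -0.433] shift [-0.3873  0.3989  0.0184]
```

>>> {"method": "play_rows", "body": {"commands": [[0,0,-0.05,-0.043,0.044,0.002,0],[0,0,-0.1,-0.086,0.088,0.004,0],[0,0,-0.15,-0.129,0.133,0.006,0],[0,0,-0.2,-0.172,0.177,0.008,0],[0,0,-0.25,-0.215,0.221,0.01,0],[0,0,-0.3,-0.258,0.266,0.012,0],[0,0,-0.35,-0.301,0.31,0.014,0],[0,0,-0.4,-0.344,0.354,0.016,0],[0,0,-0.433,-0.387,0.399,0.018,0],[0,0,-0.433,-0.387,0.399,0.018,0]], "grip_force": 20}}

```text
time_s: 1.35
tcp_pos: [0.4313, -0.0237, 0.1999]
orientation: [2.228, 2.214, -0.004]
contact_force: [0.7, 0.3, -0.3]
finger_gap: 0.001
```

```bash
python3 -c "
from h import *
go([.455,-.02,.036],1.581)"
```

```text
t 1.35 tcp [ 0.4313 -0.0237  0.1999] xang 1.565 F [ 0.7  0.3 -0.3] gap 0.001
turn [-0.001  0.002 -0.016] shift [0.0042 0.0239 0.1639]
```

>>> {"method": "play_rows", "body": {"commands": [[0,0,0,0.001,0.002,0.03,0],[0,0,-0.01,0.002,0.005,0.06,0],[0,0,-0.015,0.003,0.01,0.09,0],[0,0,-0.015,0.004,0.015,0.12,0],[0,0,-0.015,0.004,0.02,0.145,0],[0,0,-0.015,0.004,0.024,0.164,0],[0,0,-0.015,0.004,0.035,0.164,0],[0,0,-0.015,0.004,0.045,0.164,0],[0,0,-0.015,0.004,0.055,0.164,0],[0,0,-0.015,0.004,0.065,0.164,0]]}}

```text
time_s: 2.6
tcp_pos: [0.4974, -0.0205, 0.0366]
orientation: [2.21, 2.23, -0.003]
contact_force: [0.0, 0.1, 0.2]
finger_gap: 0.0006
```

```bash
python3 - <<'E'
from h import *
go([.57,-.02,.036],1.581)
f=grab_frame("side");cv2.imwrite("pics/side1.png",cv2.resize(f["color"][120:260,180:420,::-1],(720,420)))
E
```

```text
t 2.6 tcp [ 0.4974 -0.0205  0.0366] xang 1.58 F [0.  0.1 0.2] gap 0.001
turn [ 0.     0.002 -0.001] shift [-0.0002  0.0726  0.0006]
```

View pics/side1.png

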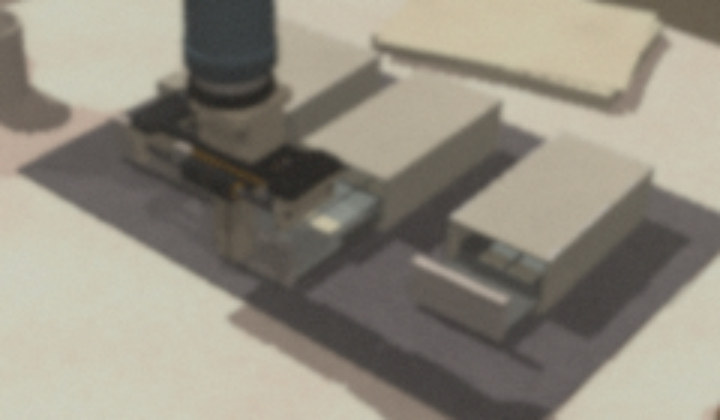

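The crop shows the shut fingertips just in front of the open tray's lip, at about (235,255), with the body clear above the housings. I'll push now.

>>> {"method": "play_rows", "body": {"commands": [[0,0,0,0,0.006,0,0],[0,0,0,0,0.012,0,0],[0,0,0,0,0.018,0,0],[0,0,0,0,0.024,0,0],[0,0,0,0,0.03,0,0],[0,0,0,0,0.036,0,0],[0,0,0,0,0.042,0,0],[0,0,0,0,0.048,0,0],[0,0,0,0,0.054,0,0],[0,0,0,0,0.058,0,0]]}}

```text
time_s: 3.9
tcp_pos: [0.5571, -0.0203, 0.0366]
orientation: [2.209, 2.229, -0.001]
contact_force: [-2.6, -1.0, -0.0]
finger_gap: 0.0009
```

>>> {"method": "play_rows", "body": {"commands": [[0,0,0,0,0.003,0,0],[0,0,0,0,0.006,0,0],[0,0,0,0,0.008,0,0],[0,0,0,0,0.01,0,0],[0,0,0,0,0.012,0,0],[0,0,0,0,0.012,0,0],[0,0,0,0,0.012,0,0],[0,0,0,0,0.012,0,0],[0,0,0,0,0.012,0,0],[0,0,0,0,0.012,0,0]]}}

```text
time_s: 5.15
tcp_pos: [0.5695, -0.0202, 0.0368]
orientation: [2.209, 2.229, -0.001]
contact_force: [-0.7, 0.3, -0.1]
finger_gap: 0.0008
```

>>> {"method": "play_rows", "body": {"commands": [[0,0,0,0,0.001,0,0],[0,0,0,0,0.002,0,0],[0,0,0,0,0.003,0,0],[0,0,0,0,0.004,0,0],[0,0,0,0,0.005,0,0],[0,0,0,0,0.006,0,0],[0,0,0,0,0.007,0,0],[0,0,0,0,0.008,0,0],[0,0,0,0,0.009,0,0],[0,0,0,0,0.01,0,0]]}}

```text
time_s: 6.4
tcp_pos: [0.5779, -0.0201, 0.0367]
orientation: [2.21, 2.231, -0.004]
contact_force: [-8.6, -1.7, 5.8]
finger_gap: 0.0004
```

>>> {"method": "play_rows", "body": {"commands": [[0,0,0,0,0.002,0,0],[0,0,0,0,0.003,0,0],[0,0,0,0,0.003,0,0],[0,0,0,0,0.003,0,0],[0,0,0,0,-0.01,0,0],[0,0,0,0,-0.03,0,0],[0,0,0,0,-0.05,0,0],[0,0,0,0,-0.07,0,0],[0,0,0,0,-0.07,-0.04,0],[0,0,0,0,-0.07,-0.08,0]]}}

```text
time_s: 7.65
tcp_pos: [0.5079, -0.0204, 0.1176]
orientation: [2.21, 2.23, -0.003]
contact_force: [0.9, -0.7, -0.3]
finger_gap: 0.0005
```

```bash
python3 - <<'E'
from h import *
f=grab_frame("top");P=pts(f);lips(P,f["color"])
cv2.imwrite("pics/top1.png",cv2.resize(f["color"][60:260,160:360,::-1],(600,600)))
go([.608,.154,.125],1.607)
E
```

```text
lip c [0.5793 0.153  0.0549] yaw 0.0349 x ext [0.5752 0.5838] y 0.086 0.221
lip c [ 0.5825 -0.2064  0.0543] yaw 0.0087 x ext [0.579 0.586] y -0.254 -0.159
t 7.7 tcp [ 0.5114 -0.0212  0.1232] xang 1.58 F [ 1.5 -0.6  2.7] gap 0.001
turn [ 0.009  0.005 -0.027] shift [ 0.1743  0.0983 -0.0019]
```

View pics/top1.png

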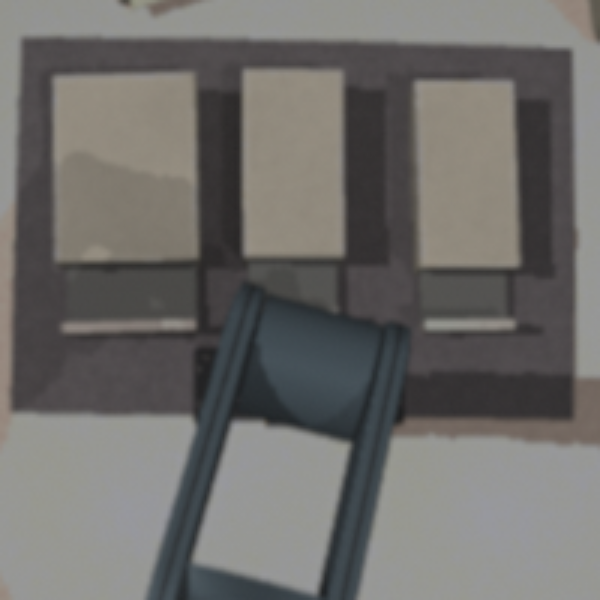

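The arm hides the open tray's lip in this picture, so I'll check it once the arm has moved. The wide lip (y about 0.153, rear face x about 0.584) hasn't moved and neither has the shut one.

>>> {"method": "play_rows", "body": {"commands": [[0,0,-0.005,0.03,0.015,0,0],[0,0,-0.01,0.06,0.03,0,0],[0,0,-0.015,0.09,0.045,0,0],[0,0,-0.02,0.12,0.06,0,0],[0,0,-0.025,0.145,0.075,0,0],[0,0,-0.027,0.165,0.09,0,0],[0,0,-0.027,0.174,0.098,0,0],[0,0,-0.027,0.174,0.098,0,0],[0,0,-0.027,0.174,0.098,0,0],[0,0,-0.027,0.174,0.098,0,0]]}}

```text
time_s: 8.95
tcp_pos: [0.6075, 0.153, 0.1232]
orientation: [2.175, 2.253, 0.004]
contact_force: [-0.3, -0.8, 0.1]
finger_gap: 0.0007
```

```bash
python3 - <<'E'
from h import *
f=grab_frame("top");P=pts(f);lips(P,f["color"])
go([.610,.154,.032],1.607)
E
```

```text
lip c [0.5772 0.2005 0.0543] yaw -0.0009 x ext [0.5736 0.5807] y 0.176 0.225
t 9.0 tcp [0.6075 0.1531 0.1233] xang 1.606 F [-0.7  0.7  0.8] gap 0.001
turn [ 0.009  0.005 -0.001] shift [0.0013 0.0017 0.0913]
```

```bash
python3 - <<'E'
from h import *
f=grab_frame("top")
cv2.imwrite("pics/top2.png",cv2.convertScaleAbs(cv2.resize(f["color"][60:260,160:360,::-1],(600,600)),alpha=1.8))
E
```

```text
(no output)
```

View pics/top2.png

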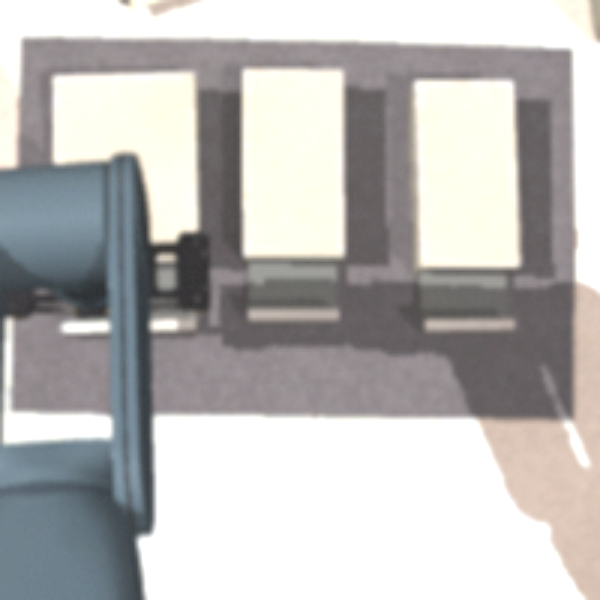

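>>> {"method": "play_rows", "body": {"commands": [[0,0,0,0.001,0.002,0.015,0],[0,0,0,0.001,0.002,0.03,0],[0,0,0,0.001,0.002,0.045,0],[0,0,0,0.001,0.002,0.06,0],[0,0,0,0.001,0.002,0.07,0],[0,0,0,0.001,0.002,0.08,0],[0,0,0,0.001,0.002,0.086,0],[0,0,0,0.001,0.002,0.091,0],[0,0,0,0.001,0.002,0.091,0],[0,0,0,0.001,0.002,0.091,0]]}}

```text
time_s: 10.3
tcp_pos: [0.6107, 0.1538, 0.0327]
orientation: [2.175, 2.253, 0.005]
contact_force: [-0.6, 0.0, -0.5]
finger_gap: 0.0002
```

The brightened picture shows the open narrow tray shut: its lip at (293,314) is one 55 mm gap below the housing edge at row 257, the same as the shut tray's. The fingertip is in the wide tray's gap with no contact, so I'll draw the tray out.

>>> {"method": "play_rows", "body": {"commands": [[0,0,0,0,-0.005,0,0],[0,0,0,0,-0.011,0,0],[0,0,0,0,-0.016,0,0],[0,0,0,0,-0.021,0,0],[0,0,0,0,-0.027,0,0],[0,0,0,0,-0.034,0,0],[0,0,0,0,-0.041,0,0],[0,0,0,0,-0.048,0,0],[0,0,0,0,-0.055,0,0],[0,0,0,0,-0.06,0,0]]}}

```text
time_s: 11.55
tcp_pos: [0.5502, 0.1516, 0.0322]
orientation: [2.175, 2.253, 0.005]
contact_force: [2.7, 0.9, 1.1]
finger_gap: 0.0006
```

>>> {"method": "play_rows", "body": {"commands": [[0,0,0,0,-0.005,0,0],[0,0,0,0,-0.01,0,0],[0,0,0,0,-0.015,0,0],[0,0,0,0,-0.02,0,0],[0,0,0,0,-0.024,0,0],[0,0,0,0,-0.028,0,0],[0,0,0,0,-0.032,0,0],[0,0,0,0,-0.036,0,0],[0,0,0,0,-0.038,0,0],[0,0,0,0,-0.04,0,0]]}}

```text
time_s: 12.8
tcp_pos: [0.5101, 0.1502, 0.0318]
orientation: [2.175, 2.253, 0.005]
contact_force: [1.8, 0.7, 0.5]
finger_gap: 0.0006
```

>>> {"method": "play_rows", "body": {"commands": [[0,0,0,0,-0.002,0,0],[0,0,0,0,-0.004,0,0],[0,0,0,0,-0.006,0,0],[0,0,0,0,-0.008,0,0],[0,0,0,0,-0.01,0,0],[0,0,0,0,-0.011,0,0],[0,0,0,0,-0.012,0,0],[0,0,0,0,-0.013,0,0],[0,0,0,0,-0.014,0,0],[0,0,0,0,-0.015,0,0]]}}

```text
time_s: 14.05
tcp_pos: [0.5008, 0.1498, 0.0322]
orientation: [2.17, 2.247, 0.018]
contact_force: [18.5, 2.0, -13.3]
finger_gap: 0.0004
```

The force rose to 18 N at the stop. The picture's gap put the tray about 8 mm ajar at the start, and about 91 mm of travel after that makes 100 mm. I'll release it and lift clear.

>>> {"method": "play_rows", "body": {"commands": [[0,0,0,0,0.005,0,0],[0,0,0,0,0.015,0,0],[0,0,0,0,0.022,0,0],[0,0,0,0,0.025,-0.01,0],[0,0,0,0,0.025,-0.04,0],[0,0,0,0,0.025,-0.07,0],[0,0,0,0,0.025,-0.1,0],[0,0,0,0,0.025,-0.13,0],[0,0,0,0,0.025,-0.16,0],[0,0,0,0,0.025,-0.18,0]]}}

```text
time_s: 15.3
tcp_pos: [0.5221, 0.1515, 0.215]
orientation: [2.169, 2.247, 0.02]
contact_force: [0.3, 0.3, -0.9]
finger_gap: 0.0002
```

>>> {"method": "play_rows", "body": {"commands": [[0,0,0,0,-0.02,0,0],[0,0,0,0,-0.05,0,0],[0,0,0,0,-0.08,0,0],[0,0,0,0,-0.11,0,0],[0,0,0,0.04,-0.14,0,0],[0,0,0,0.08,-0.16,0,0],[0,0,0,0.12,-0.18,0,0],[0,0,0,0.16,-0.19,0,0],[0,0,0,0.2,-0.2,0,0],[0,0,0,0.2,-0.2,0,0]]}}

```text
time_s: 16.55
tcp_pos: [0.3141, 0.3462, 0.2101]
orientation: [2.165, 2.251, 0.02]
contact_force: [-0.7, -0.5, 0.2]
finger_gap: 0.0007
```

```bash
python3 - <<'E'
from h import *
f=grab_frame("top");P=pts(f);lips(P,f["color"])
d0=np.load("top0.npz")["c"].astype(int)
for n,(a,b,c,e) in dict(mug=(145,190,95,128),bottle=(150,172,382,405),mouse=(202,242,376,405)).items():
    print(n,abs(f["color"].astype(int)-d0)[a:b,c:e].mean().round(1))
cv2.imwrite("pics/top3.png",cv2.resize(f["color"][50:270,80:420,::-1],(800,518)))
print(ctrl.sense()["contact_force"],ctrl.sense()["tcp_pos"])
E
```

```text
lip c [ 0.5907 -0.0194  0.0547] yaw 0.0079 x ext [0.5871 0.5943] y -0.066 0.026
lip c [ 0.5825 -0.2061  0.0538] yaw 0.0102 x ext [0.5789 0.5861] y -0.254 -0.159
lip c [0.4861 0.1503 0.0545] yaw 0.0228 x ext [0.4809 0.4912] y 0.082 0.221
mug 5.3
bottle 5.7
mouse 4.2
[ 0.45319437  0.49192011 -0.98662579] [0.31450978 0.34484805 0.20996298]
```

View pics/top3.png

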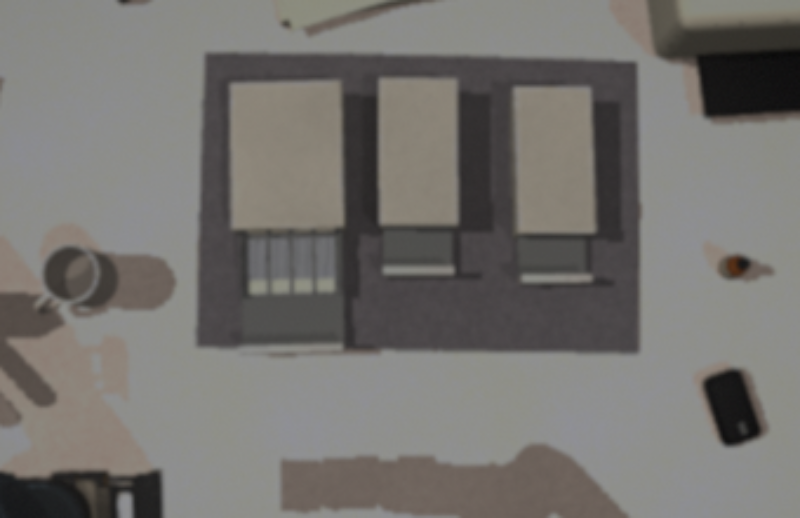

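The picture shows the wide tray drawn out (lip at (292,348)), both narrow ones shut (lips at rows 270 and 278), and the mug, bottle and mouse in place. The wide lip moved 93 mm, not 100, so I'll check the housing-to-lip gaps by casting rays.

```bash
python3 - <<'E'
from h import *
f=grab_frame("top");K=f["camera_matrix"]
def ray(u,v,Z):
    n=cv2.undistortPoints(np.array([[[u,v]]],float),K,np.array([f["k1"],0,0,0,0],float))[0,0]
    d=f["R"].T@np.array([*n,1]);o=-f["R"].T@f["t"];return o+d*(Z-o[2])/d[2]
c0=np.load("top0.npz")["c"]
for tag,im in(("start",c0),("now",f["color"])):
  b=im.astype(float).sum(2)
  for n,cols in dict(wide=(190,215),open=(246,270),shut=(304,328)).items():
    H=[];L=[]
    for u in range(*cols):
        g=np.diff(b[135:160,u]);i=g.argmin();w=np.clip(-g[max(i-1,0):i+2],0,None)
        H.append(ray(u,135+(np.arange(max(i-1,0),i+2)*w).sum()/w.sum()+.5,.065))
        r=np.arange(160,208);s=b[160:208,u].copy()
        if n=="wide" and tag=="now": s[:25]=0
        if n=="open" and tag=="start": s[:15]=0
        j=s.argmax();k=slice(max(j-3,0),j+4);bg=s[k].min();w=s[k]-bg
        L.append(ray(u,(r[k]*w).sum()/w.sum(),.055))
    H=np.median(H,0);L=np.median(L,0);print(tag,n,"housing x",H[0].round(4),"lip x",L[0].round(4),"gap",(H[0]-L[0]-.005).round(4))
E
```

```text
start wide housing x 0.6465 lip x 0.4733 gap 0.1682
start open housing x 0.6519 lip x 0.4737 gap 0.1731
start shut housing x 0.6426 lip x 0.4728 gap 0.1648
now wide housing x 0.6467 lip x 0.4656 gap 0.1762
now open housing x 0.6516 lip x 0.4749 gap 0.1716
now shut housing x 0.6426 lip x 0.4727 gap 0.1649
```

The lip search in that script ran past the mat edge onto the bright desk, so I'm discarding its lip positions. The housing edges are sound. With the lip centres measured earlier the gaps are:

| Tray | Gap now | Expected | Gap at start |
|---|---|---|---|
| Wide | 155.5 mm | 155 mm at its stop | 62.5 mm (7 mm ajar) |
| Open narrow | 56 mm | 55 mm when home | not needed |
| Shut narrow | 55 mm | 55 mm when home | unmoved |

Everything agrees, so I'm handing in.

```bash
python3 -c "
from plant import ctrl
print(ctrl.job_done())"
```

```text
the job is handed in; nothing more can be done
None
```

The job is done and handed in at about 17 s. I pushed the open narrow tray home with shut fingertips until it stopped at about 9 N. Then I hooked the fingertip behind the wide lip, drew that tray out until it stopped at about 18 N, and lifted clear.

**Last checks:**
- **Gaps from housing to lip:** wide 155.5 mm (155 at its stop), open narrow 56 mm (55 when home), shut narrow 55 mm and unmoved. These are good to a few mm.
- **Bystanders:** the mug, bottle and mouse look unmoved in the final picture, and their image patches differ from the start only slightly (a mean of 4–6 grey levels).
- **Robot:** clear of everything, with force readings near zero.

**What disagreed:**
- **Wide tray travel:** the lip moved only 93 mm, not 100. The starting gap shows the tray was already about 7 mm ajar, which fits the stop.
- **Failed lip search:** my last script's lip positions were wrong because it picked up the bright desk. I used its housing edges with the earlier lip measurements instead.
- **Wide lip yaw:** it read 0.023 rad at the end against 0.035 at the start. I took this as image noise and did not check it further.

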